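# Set and store a new code on the key safe

### The job

Set the new code 5-2-4 on the key safe's thumbwheels, reading left to right from the robot's side (red wheel 5, yellow wheel 2, blue wheel 4 dots on top, each centred between the white index marks). Only when all three show the code, hold the green store button down for at least two seconds without disturbing the wheels, then let it come up. Leave the things around it where they are.

Things in the scene. Friction and masses are not known exactly. Their poses are not given: they have to be found in the camera images.
- safe: grey key safe, fixed. Origin: on the cabinet top, straight under the yellow wheel's centre. x points away from the robot (the way the wheel tops roll), y left along the wheels' common axis, z up. Case: x -125 to 65, y -100 to 100 mm, flat top 62 mm high. White index marks on it at x = 0 beside each wheel show the line where digits are read, at the very top of the wheel.
- red_axis (a point): centre of the left wheel (red ribs), on its axis, 50 mm above the cabinet top, at y = 60 mm of the safe. White drum, radius 38, 34 mm wide; six faces 60 degrees apart with 1 to 6 black dots as on a die. Six radial ribs, 8 mm thick, full width, out to radius 52, half-way between faces. Roll it by pushing a rib with the closed fingertips set down between two ribs.
- wheel_red (a joint): turn of the left wheel (red ribs), rad. 0: face with 1 dot exactly on top; digit d on top at (d - 1) x 1.047. Grows as the wheel's top rolls away from the robot (the next higher digit lies on the robot's side). Stops 0.3 rad before 1 and 0.3 rad beyond 6, so it cannot pass from 6 to 1. Stiff: 2 to 3 N on a rib turns it, and it stays where left.
- yellow_axis (a point): centre of the middle wheel (yellow ribs), on its axis, 50 mm above the cabinet top, at y = 0 mm of the safe. White drum, radius 38, 34 mm wide; six faces 60 degrees apart with 1 to 6 black dots as on a die. Six radial ribs, 8 mm thick, full width, out to radius 52, half-way between faces. Roll it by pushing a rib with the closed fingertips set down between two ribs.
- wheel_yellow (a joint): turn of the middle wheel (yellow ribs), rad. 0: face with 1 dot exactly on top; digit d on top at (d - 1) x 1.047. Grows as the wheel's top rolls away from the robot (the next higher digit lies on the robot's side). Stops 0.3 rad before 1 and 0.3 rad beyond 6, so it cannot pass from 6 to 1. Stiff: 2 to 3 N on a rib turns it, and it stays where left.
- blue_axis (a point): centre of the right wheel (blue ribs), on its axis, 50 mm above the cabinet top, at y = -60 mm of the safe. White drum, radius 38, 34 mm wide; six faces 60 degrees apart with 1 to 6 black dots as on a die. Six radial ribs, 8 mm thick, full width, out to radius 52, half-way between faces. Roll it by pushing a rib with the closed fingertips set down between two ribs.
- wheel_blue (a joint): turn of the right wheel (blue ribs), rad. 0: face with 1 dot exactly on top; digit d on top at (d - 1) x 1.047. Grows as the wheel's top rolls away from the robot (the next higher digit lies on the robot's side). Stops 0.3 rad before 1 and 0.3 rad beyond 6, so it cannot pass from 6 to 1. Stiff: 2 to 3 N on a rib turns it, and it stays where left.
- store_top (a point): centre of the top of the green round store button, 40 mm across, on the case top 95 mm on the robot's side of the wheels' axis; it is pressed straight down (the point moves with the button)
- store (a joint): travel of the store button, m: 0 released, 0.008 fully down; sprung, about 6 N at full travel; it counts as held down beyond 0.005, and it springs back when let go
- cup: red hard silicone cup, 80 mm across the rim, 90 mm high; loose bystander, to be left where it is. Origin: centre of its underside
- rabbit: white porcelain rabbit, about 62 mm across, 105 mm high over the ears; loose bystander, to be left where it is. Origin: centre of its underside
- brush: white plastic clothes brush, 200 mm long (along its own y), 45 mm wide, 34 mm high; loose bystander, to be left where it is. Origin: centre of its underside
- clear_box: clear plastic box with clip-on lid, 190 x 140 x 95 mm high; loose bystander, to be left where it is. Origin: centre of its underside
- key_holder: silver metal keyring holder, round foot 90 mm across, T-bar top 108 mm wide along its own y, 130 mm high; loose bystander, to be left where it is. Origin: centre of its underside
- glasses_case: black glasses case, 65 x 160 (along its own y) x 45 mm high; loose bystander, to be left where it is. Origin: centre of its underside

How it is judged:
By the outcome, as a careful person would: the job done as asked, in the order asked, and still so for the second after the job is handed in, with the robot touching nothing.
It also fails if it takes over 69 s, if anything falls off the work surface, if the arm or the gripper's body presses on something with over 40 N, if the wrist force passes 120 N, or if a joint passes its speed limit or range.

### The arm

A 7-joint arm with a two-finger parallel gripper is mounted at the origin on the work surface. World frame = base frame: x ahead of the robot, y to its left, z up, the work surface at z = 0. Lengths are in m, angles in degrees, forces in N, time in s.
With the tool pointing down it reaches from about 0.4 to 0.85 m from the base axis. Payload 4.4 kg.
Tool frame: the origin (TCP) lies midway between the tips of the shut fingers; the grasp point (between the pads) lies 19 mm behind it; z points along the fingers, y is the direction in which the jaws open and shut (so a half turn about z gives the same grasp; the last joint's range is limited). The gripper opens to 94 mm and grips with 3 to 60 N. Pads are 16 mm wide; open, the fingers measure 119 mm over their backs; the gripper's body (75 mm by 177 mm) begins 78 mm behind the grasp point.
Start: joints at [67.735, 36.005, 2.206, 86.941, -1.547, 57.084, -1.146], TCP at [0.206, -0.616, 0.205] pointing down, gripper open.
Joint ranges: [-175.42, 175.42], [-21.48, 121.26], [-71.46, 75.88], [10.55, 141.38], [-63.04, 243.04], [13.31, 113.54], [-168.57, 168.57]. Speed limits (degrees/s): [147.25, 147.25, 180, 180, 180, 180, 180].

### API

Orientations are given as a 3x3 rotation matrix whose columns are the frame's x, y, z axes.
In Python, from bench import robot gives the robot as it stands. The module is installed in compiled form; this text tells all that it offers.
- The arm moves only by the shell command python3 -m crank 'ROWS' [FORCE]. ROWS is JSON, a list of rows, each an object of numbers: "grip": the gripper command: -1 is shut, 1 is fully open, values between are in proportion; "x", "y", "z": the shift along the tool's x, y, z in cm; "yaw": the turn about the tool's z in degrees. In form: [{"grip": .., "x": .., "y": .., "z": .., "yaw": ..}, ...]. A call has 1 to 12 rows; each row is the pose to reach, as a shift and turn from the pose commanded when the call began, along the tool's axes at that moment; what a row does not reach only later rows make up. A row lasts 1/12 s, in which the tool goes at most 41.7 mm and 7.16 degrees, less where a joint would pass 70% of its speed; a pose out of reach is approached as far as the arm can. A call with a gripper value outside its range is refused whole. The fingers move at their own pace and stop on an object; FORCE is the grip in N (left out, the last holds). Time passes only in rows, so rows that repeat a pose let the fingers close. It gives the time, the measured TCP pose, the force and the opening at its end, in the units of the state.
- robot.read_state(): the state, without advancing time (a new reading comes with each control period).
- robot.snapshot(name): name is "scene" or "top"; returns (picture, depth): 480x640x3 uint8, blue, green, red; 480x640 float32, m along the optical axis (not along the pixel's ray), 0 where there is no reading.
- robot.calibration(name): a dict with "camera_matrix" (3x3 intrinsics, pixels), "world_from_camera" (4x4, takes a point from camera to world coordinates). Camera axes: x right, y down, z forward; pixel columns grow to the right and rows downward; lengths in m; the calibration is good to about 2 mm. A picture is of the moment at which its call begins. calibration takes no time and is no camera call.
- robot.sign_off(): hands the job in, once; it reports no verdict.
The state is a dict: "clock": time; "qpos": joint angles; "qd": joint speeds; "joint_torque": joint torques, N m; "eef_pos": TCP position; "tcp_rot": TCP orientation; "ft_force": force on the tool from outside, world axes, zero at the start; "wrist_torque": the same for the moment, N m; "gripper_width": finger opening in m.
Only numpy, scipy, OpenCV 4.12 (cv2) and the standard library are available. Lean on these libraries where they do the work, as an engineer would, in place of code of your own. Each camera call takes 0.05 s, during which the arm holds its last target.

## Working session

There is one attempt and no reset: what is moved stays moved. The work goes in short steps, Python scripts to look and compute and a shell command to move; the robot and the scene stay as the last step left them, time stands still between calls to the robot, and variables do not carry over. Pictures are saved under pics/ and viewed, and the job is handed in when it is done.

```bash
mkdir -p pics; python3 - <<'E'
from bench import robot
import cv2,numpy as np
for n in("scene","top"):
    p,d=robot.snapshot(n); cv2.imwrite(f"pics/{n}0.png",p); np.save(f"pics/{n}0.npy",d)
    c=robot.calibration(n); print(n,np.round(c["camera_matrix"],1).tolist(),np.round(c["world_from_camera"],4).tolist())
s=robot.read_state(); print(s)
E
```

```text
scene [[479.6, 0.0, 317.7], [0.0, 479.6, 240.3], [0.0, 0.0, 1.0]] [[-0.738, 0.4596, -0.4942, 1.1634], [0.6747, 0.4865, -0.5551, 0.6232], [-0.0147, -0.743, -0.6691, 0.9007], [0.0, 0.0, 0.0, 1.0]]
top [[538.7, 0.0, 315.8], [0.0, 538.7, 233.8], [0.0, 0.0, 1.0]] [[-0.0291, -0.9864, 0.1617, 0.2987], [-0.9994, 0.0315, 0.0121, -0.047], [-0.0171, -0.1613, -0.9868, 1.6446], [0.0, 0.0, 0.0, 1.0]]
{'clock': 0.1, 'qpos': array([67.73614974, 36.05272372,  2.20430039, 86.98990373, -1.54716148,
       57.0859194 , -1.14528517]), 'qd': array([-0.09419662, -0.17529969,  0.09681937, -0.06565021, -0.10301039,
        0.18190574,  0.04452551]), 'joint_torque': array([ 3.61312523e-03, -5.50802708e+01,  1.14746176e+00, -1.87119430e+01,
       -5.21747558e-02,  1.91449898e-02,  6.82304108e-05]), 'eef_pos': array([ 0.20600097, -0.61584796,  0.20465875]), 'tcp_rot': array([[ 9.48362093e-01,  3.17189233e-01, -5.75818219e-04],
       [ 3.17189754e-01, -9.48360700e-01,  1.62590468e-03],
       [-3.03639122e-05, -1.72459000e-03, -9.99998512e-01]]), 'ft_force': array([-0.67681352, -0.57774207,  0.25466725]), 'wrist_torque': array([-0.03405339,  0.03628285, -0.0503367 ]), 'gripper_width': 0.09414699894093657}
```

View pics/scene0.png

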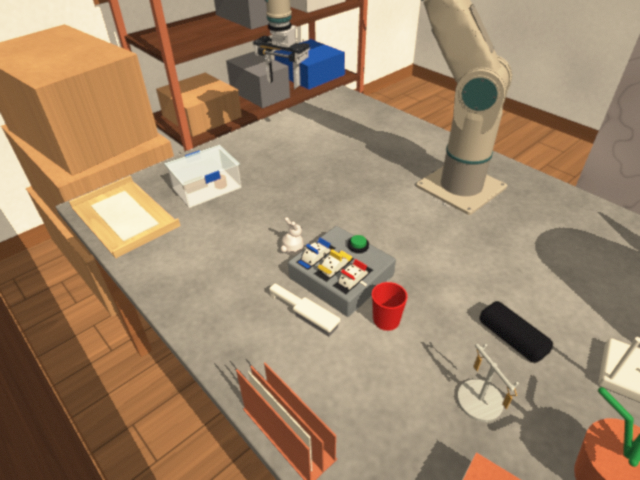

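View pics/top0.png

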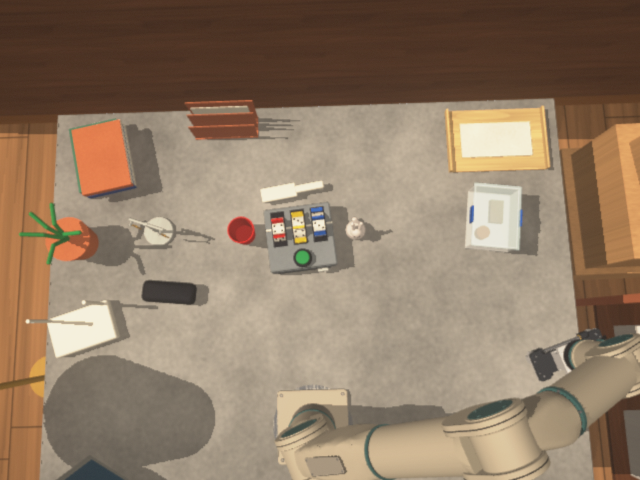

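The top view shows the safe at about (300,238): red wheel (279,229), yellow (299,227), blue (319,224) and the button (303,257). The cup is at (241,231) and the rabbit at (356,229). I'll enlarge these areas.

```bash
python3 - <<'E'
import cv2
p=cv2.imread("pics/top0.png")[180:280,225:375]; cv2.imwrite("pics/c1.png",cv2.resize(p,(798,532),interpolation=cv2.INTER_CUBIC))
p=cv2.imread("pics/scene0.png")[220:320,270:420]; cv2.imwrite("pics/c2.png",cv2.resize(p,(798,532),interpolation=cv2.INTER_CUBIC))
E
```

```text
(no output)
```

View pics/c1.png

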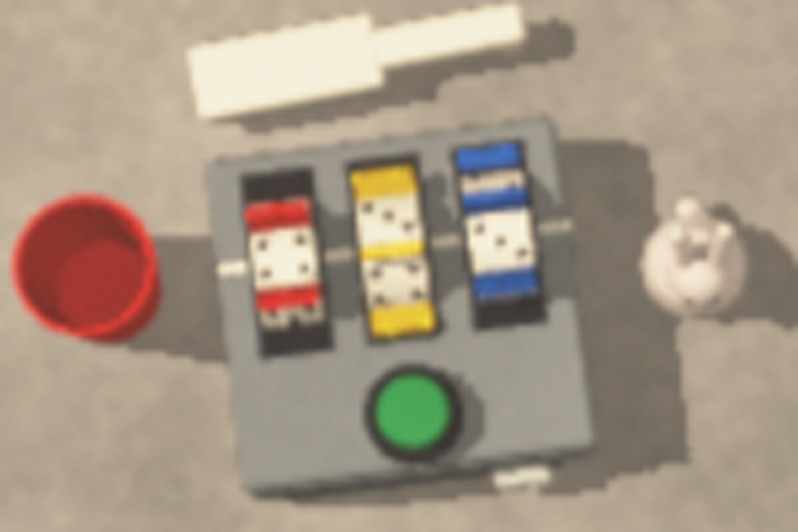

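View pics/c2.png

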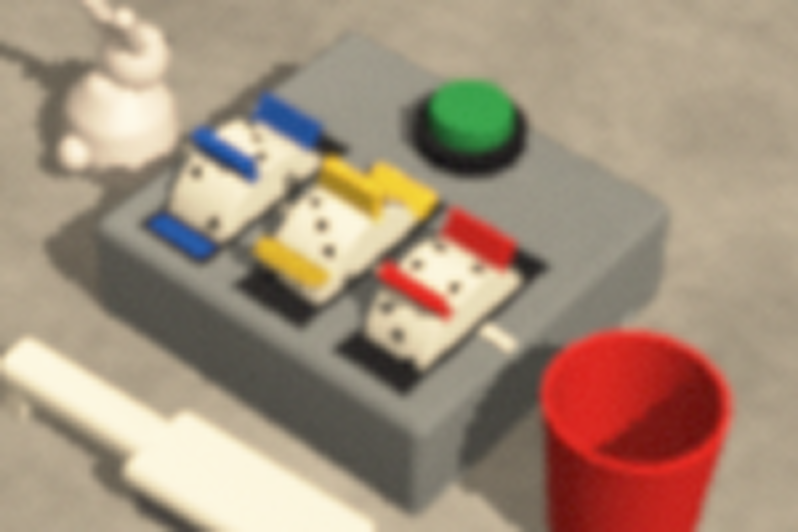

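```bash
cat > h.py <<'E'
import numpy as np,cv2
from bench import robot
from scipy.optimize import least_squares
def proj(n,P):
    c=robot.calibration(n);T=np.linalg.inv(c["world_from_camera"]);P=np.atleast_2d(P)@T[:3,:3].T+T[:3,3]
    q=P@np.array(c["camera_matrix"]).T; return q[:,:2]/q[:,2:]
def plane(n,uv,z):
    c=robot.calibration(n);W=np.array(c["world_from_camera"]);K=np.array(c["camera_matrix"])
    d=np.c_[np.atleast_2d(uv),np.ones(len(np.atleast_2d(uv)))]@np.linalg.inv(K).T@W[:3,:3].T
    return W[:3,3]+d*((z-W[2,3])/d[:,2])[:,None]
def cloud(n,d):
    c=robot.calibration(n);W=np.array(c["world_from_camera"]);K=np.array(c["camera_matrix"])
    v,u=np.mgrid[:480,:640];X=np.stack([(u-K[0,2])/K[0,0]*d,(v-K[1,2])/K[1,1]*d,d],-1)
    return X@W[:3,:3].T+W[:3,3]
def s2w(pose,P):
    x,y,a=pose;c,s=np.cos(a),np.sin(a);P=np.atleast_2d(P)
    return np.c_[x+c*P[:,0]-s*P[:,1],y+s*P[:,0]+c*P[:,1],P[:,2]]
def w2s(pose,P):
    x,y,a=pose;c,s=np.cos(a),np.sin(a);dx,dy=P[...,0]-x,P[...,1]-y
    return np.stack([c*dx+s*dy,-s*dx+c*dy,P[...,2]],-1)
E
python3 - <<'E'
from h import *
def T(a):return np.array(a)/5.32+[225,180]-0.4
def S(a):return np.array(a)/5.32+[270,220]-0.4
tp=[((230,268),(0,.088,.062)),((556,226),(0,-.088,.062)),((212,160),(.065,.1,.062)),((548,120),(.065,-.1,.062)),((412,412),(-.095,0,.075))]
sp=[((357,37),(-.125,-.1,.062)),((668,215),(-.125,.1,.062)),((410,430),(.065,.1,.062)),((100,222),(.065,-.1,.062)),((500,338),(0,.088,.062))]
def res(p,each=False):
    a=proj("top",s2w(p,[q[1] for q in tp]))-np.array([T(q[0]) for q in tp])
    b=proj("scene",s2w(p,[q[1] for q in sp]))-np.array([S(q[0]) for q in sp])
    return np.r_[a,b] if each else np.r_[a,b].ravel()
r=least_squares(res,[.55,0,0],loss="soft_l1"); print(r.x,np.degrees(r.x[2]));print(np.round(res(r.x,True),1))
np.save("pose.npy",r.x)
for n in("top","scene"):
    p=cv2.imread(f"pics/{n}0.png");X=cloud(n,np.load(f"pics/{n}0.npy"));L=w2s(r.x,X)
    m=(abs(L[...,0])<.12)&(abs(L[...,1])<.1)&(L[...,2]>.05)&(L[...,2]<.07)
    print(n,"case z",np.median(L[m][:,2]))
    hsv=cv2.cvtColor(p,cv2.COLOR_BGR2HSV)
    for nm,y in(("red",.06),("yel",0),("blu",-.06)):
        h,s=hsv[...,0],hsv[...,1]
        cm={"red":(h<8)|(h>172),"yel":(h>18)&(h<32),"blu":(h>100)&(h<130)}[nm]&(s>130)
        k=cm&(abs(L[...,0])<.056)&(abs(L[...,1]-y)<.022)&(L[...,2]>.062)&(L[...,2]<.11)
        Q=L[k];R=np.hypot(Q[:,0],Q[:,2]-.05);A=np.degrees(np.arctan2(Q[:,0],Q[:,2]-.05))
        k2=R>.047
        print(nm,k.sum(),"y",Q[:,1].mean().round(4),"R",np.percentile(R,95).round(4));print(np.sort(A[k2]).round().astype(int).tolist()[::2])
E
```

```text
[0.58088629 0.02437237 0.08343441] 4.780439528150346
[[ 1.   0.2]
 [-1.6  1.4]
 [-1.7 -0.2]
 [ 1.3 -0.3]
 [-0.6  0.7]
 [-0.7 -2. ]
 [ 1.2 -1.1]
 [ 0.6  1.7]
 [-2.5 -0.2]
 [-2.5  0.9]]
top case z 0.06331698663105279
red 98 y 0.0592 R 0.0558
[-35, -34, -32, -32, -31, -31, -29, -29, -29, -28, -27, -27, -26, -26, -26, -25, -25, 18, 22, 23, 23, 24, 24, 24, 25, 25, 26, 26, 27, 27, 28, 29, 29, 30, 31, 32, 34]
yel 157 y -0.0011 R 0.0561
[-75, -73, -72, -71, -69, -67, -64, -64, -63, -62, -61, -59, -58, -56, -56, -11, -10, -10, -9, -9, -8, -7, -7, -6, -5, -5, 43, 43, 44, 45, 45, 47, 47, 47, 48, 48, 48, 49, 49, 49, 50, 51, 51, 53, 56, 71]
blu 75 y -0.0606 R 0.0563
[-43, -40, -39, -37, -37, -36, -36, -35, -35, -34, -33, -32, -31, 14, 15, 16, 17, 17, 18, 19, 20, 22, 24, 67, 68, 68, 70, 71, 72, 73, 73, 74, 75, 76]
scene case z 0.06355038980065475
red 140 y 0.0625 R 0.0552
[-74, -71, -35, -34, -32, -32, -32, -31, -31, -30, -30, -30, -29, -29, -29, -29, -28, -28, -27, -27, -26, -26, -26, -25, -25, -23, -22, 22, 22, 23, 23, 24, 24, 24, 25, 25, 25, 26, 26, 26, 27, 27, 27, 28, 28, 29, 29, 29, 30, 30, 31]
yel 203 y 0.0028 R 0.0554
[-76, -75, -75, -70, -66, -65, -65, -64, -64, -63, -63, -63, -63, -62, -61, -61, -60, -60, -58, -17, -13, -12, -11, -11, -10, -10, -9, -8, -8, -7, -7, -7, -6, -6, -6, -6, -5, -5, -5, -4, -4, -4, -3, -3, -3, -2, -1, 44, 45, 45, 45, 46, 46, 46, 47, 47, 47, 48, 48, 49, 49, 49, 49, 50, 51, 51, 52, 52, 52, 53, 53, 55]
blu 115 y -0.0566 R 0.0552
[-71, -41, -40, -38, -38, -38, -37, -36, -36, -36, -35, -34, -34, -34, -33, -32, 15, 16, 17, 17, 18, 19, 19, 19, 20, 21, 21, 21, 22, 22, 68, 69, 70, 70, 70, 70, 71, 71, 72, 72, 73]
```

```bash
python3 - <<'E'
from h import *
p=np.load("pose.npy")
for n in("top","scene"):
    img=cv2.imread(f"pics/{n}0.png");hsv=cv2.cvtColor(img,cv2.COLOR_BGR2HSV)
    X=cloud(n,np.load(f"pics/{n}0.npy"));L=w2s(p,X)
    m=(abs(L[...,0]+.03)<.12)&(abs(L[...,1])<.13)&(L[...,2]>.058)&(L[...,2]<.069)
    Q=L[m]
    def ed(sel,ax,f): 
        b=Q[sel]; return np.round(f(b[:,ax]),4)
    for a in(-.08,-.03,.03,.08):
        s=abs(Q[:,1]-a)<.012; print(n,"y",a,"x range",np.percentile(Q[s,0],[0.5,99.5]).round(4))
    for a in(-.11,-.08,-.03,.03):
        s=abs(Q[:,0]-a)<.012; print(n,"x",a,"y range",np.percentile(Q[s,1],[.5,99.5]).round(4))
    g=(hsv[...,0]>50)&(hsv[...,0]<80)&(hsv[...,1]>120)&(abs(L[...,0]+.095)<.04)&(abs(L[...,1])<.04)
    G=L[g];t=G[G[:,2]>np.percentile(G[:,2],90)-.004];print("button",t.mean(0).round(4),np.ptp(t[:,:2],0).round(4))
E
```

```text
top y -0.08 x range [-0.1202  0.0665]
top y -0.03 x range [-0.1213  0.0654]
top y 0.03 x range [-0.1238  0.0642]
top y 0.08 x range [-0.1236  0.0639]
top x -0.11 y range [-0.1003  0.0956]
top x -0.08 y range [-0.1008  0.0962]
top x -0.03 y range [-0.0989  0.0978]
top x 0.03 y range [-0.0992  0.0985]
button [-0.0933 -0.0024  0.0895] [0.0352 0.0353]
scene y -0.08 x range [-0.1212  0.0667]
scene y -0.03 x range [-0.118   0.0657]
scene y 0.03 x range [-0.1231  0.0646]
scene y 0.08 x range [-0.1226  0.0635]
scene x -0.11 y range [-0.0968  0.0986]
scene x -0.08 y range [-0.0961  0.0993]
scene x -0.03 y range [-0.0972  0.1014]
scene x 0.03 y range [-0.0962  0.1015]
button [-0.0923  0.0016  0.088 ] [0.0348 0.0366]
```

```bash
python3 -m crank '[{"grip":-1,"x":0,"y":0,"z":-2,"yaw":7},{"grip":-1,"x":0,"y":0,"z":-2,"yaw":13.7}]'
```

```text
clock: 0.27
eef_pos: [0.2065, -0.6177, 0.2276]
tcp_rot: [[0.997, 0.078, 0.001], [0.078, -0.997, -0.003], [0.001, 0.003, -1.0]]
ft_force: [0.3, -0.1, 0.9]
gripper_width: 0.0839
```

```bash
cat > go.py <<'E'
import sys
from h import *
P=np.array([.5816,.0252,np.radians(5.7)]);np.save("pose.npy",P)
s=robot.read_state();R=s["tcp_rot"]
print("clk",s["clock"],"tcp in safe mm",(w2s(P,s["eef_pos"])*1000).round(1),"yaw",np.degrees(np.arctan2(R[1,0],R[0,0])).round(2),"F",s["ft_force"].round(1),"w",s["gripper_width"].round(4))
for a in sys.argv[1:]:
    t=s2w(P,np.array(eval(a),float)/1000)[0]; print(a,"tool shift cm",(R.T@(t-s["eef_pos"])*100).round(2),"dyaw",(np.degrees(np.arctan2(R[1,0],R[0,0]))-5.7).round(2))
E
python3 go.py "(-42,60,170)"
```

```text
Traceback (most recent call last):
  File "go.py", line 5, in <module>
    print("clk",s["clock"],"tcp in safe mm",(w2s(P,s["eef_pos"])*1000).round(1),"yaw",np.degrees(np.arctan2(R[1,0],R[0,0])).round(2),"F",s["ft_force"].round(1),"w",s["gripper_width"].round(4))
                                                                                                                                                                    ^^^^^^^^^^^^^^^^^^^^^^^^
AttributeError: 'float' object has no attribute 'round'
```

```bash
sed -i 's/s\["gripper_width"\].round(4)/round(s["gripper_width"],4)/' go.py
python3 go.py "(-42,60,170)"
```

```text
clk 0.2667 tcp in safe mm [-437.1 -602.4  227.6] yaw 4.46 F [ 0.3 -0.1  0.9] w 0.0839
(-42,60,170) tool shift cm [ 38.06 -67.1    5.61] dyaw -1.24
```

```bash
python3 -m crank '[{"grip":-1,"x":2,"y":-3.5,"z":0,"yaw":-0.9},{"grip":-1,"x":4,"y":-7,"z":0,"yaw":-0.9},{"grip":-1,"x":6,"y":-10.5,"z":0,"yaw":-0.9},{"grip":-1,"x":8,"y":-14,"z":0,"yaw":-0.9},{"grip":-1,"x":10,"y":-17.5,"z":0,"yaw":-0.9},{"grip":-1,"x":12,"y":-21,"z":0,"yaw":-0.9},{"grip":-1,"x":14,"y":-24.5,"z":0,"yaw":-0.9},{"grip":-1,"x":16,"y":-28,"z":0,"yaw":-0.9},{"grip":-1,"x":18,"y":-31.5,"z":0,"yaw":-0.9},{"grip":-1,"x":20,"y":-35,"z":0,"yaw":-0.9},{"grip":-1,"x":21.5,"y":-38,"z":0,"yaw":-0.9},{"grip":-1,"x":22,"y":-39,"z":0,"yaw":-0.9}]'; python3 go.py "(-42,60,170)"
```

```text
clock: 1.27
eef_pos: [0.3945, -0.2039, 0.2253]
tcp_rot: [[0.994, 0.106, 0.0], [0.106, -0.994, 0.003], [0.001, -0.003, -1.0]]
ft_force: [-0.2, 0.7, -0.1]
gripper_width: 0.0044
clk 1.2667 tcp in safe mm [-208.9 -209.4  225.3] yaw 6.11 F [-0.2  0.7 -0.1] w 0.0044
(-42,60,170) tool shift cm [ 16.88 -26.81   5.61] dyaw 0.41
```

```bash
python3 -m crank '[{"grip":-1,"x":1.9,"y":-3,"z":0,"yaw":0},{"grip":-1,"x":3.8,"y":-6,"z":0,"yaw":0},{"grip":-1,"x":5.6,"y":-9,"z":0,"yaw":0},{"grip":-1,"x":7.5,"y":-12,"z":0,"yaw":0},{"grip":-1,"x":9.4,"y":-15,"z":0,"yaw":0},{"grip":-1,"x":11.3,"y":-18,"z":0,"yaw":0},{"grip":-1,"x":13.2,"y":-21,"z":0,"yaw":0},{"grip":-1,"x":15,"y":-24,"z":1,"yaw":0},{"grip":-1,"x":16,"y":-25.5,"z":2,"yaw":0},{"grip":-1,"x":16.8,"y":-26.8,"z":3,"yaw":0},{"grip":-1,"x":16.8,"y":-26.8,"z":4,"yaw":0},{"grip":-1,"x":16.8,"y":-26.8,"z":4,"yaw":0}]'; python3 go.py "(-43,60,130)"
python3 - <<'E'
from h import *
p,d=robot.snapshot("scene");cv2.imwrite("pics/s1.png",cv2.resize(p[130:340,230:450],(786,750),interpolation=cv2.INTER_CUBIC)[:600])
E
```

```text
clock: 2.27
eef_pos: [0.5315, 0.0731, 0.1831]
tcp_rot: [[0.995, 0.1, -0.005], [0.1, -0.995, -0.002], [-0.005, 0.001, -1.0]]
ft_force: [-0.2, -0.7, -0.5]
gripper_width: 0.001
clk 2.2667 tcp in safe mm [-45.1  52.7 183.1] yaw 5.72 F [-0.2 -0.7 -0.5] w 0.001
(-43,60,130) tool shift cm [ 0.24 -0.74  5.31] dyaw 0.02
```

View pics/s1.png

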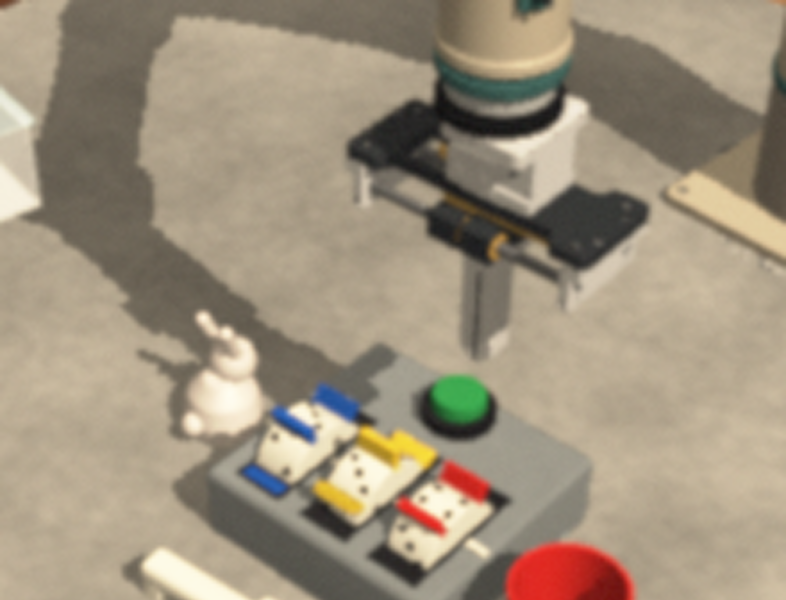

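The picture shows the closed fingers (about 485,350) beyond and above the case, clear of the wheels. Next I settle them above the red wheel's near gap.

```bash
python3 -m crank '[{"grip":-1,"x":0,"y":0,"z":2,"yaw":0},{"grip":-1,"x":0,"y":0,"z":4,"yaw":0},{"grip":-1,"x":0,"y":0,"z":5,"yaw":0},{"grip":-1,"x":0,"y":0,"z":5,"yaw":0},{"grip":-1,"x":0,"y":0,"z":5,"yaw":0},{"grip":-1,"x":0,"y":0,"z":5,"yaw":0}]'; python3 go.py "(-45,60,86)"
```

```text
clock: 2.82
eef_pos: [0.5341, 0.0733, 0.1365]
tcp_rot: [[0.995, 0.098, 0.002], [0.098, -0.995, 0.0], [0.002, 0.0, -1.0]]
ft_force: [0.2, 0.6, 0.1]
gripper_width: 0.0004
clk 2.8167 tcp in safe mm [-42.5  52.6 136.5] yaw 5.63 F [0.2 0.6 0.1] w 0.0004
(-45,60,86) tool shift cm [-0.26 -0.74  5.05] dyaw -0.07
```

```bash
python3 -m crank '[{"grip":-1,"x":-0.3,"y":-0.7,"z":0,"yaw":0},{"grip":-1,"x":-0.3,"y":-0.7,"z":1.5,"yaw":0},{"grip":-1,"x":-0.3,"y":-0.7,"z":3,"yaw":0},{"grip":-1,"x":-0.3,"y":-0.7,"z":4,"yaw":0},{"grip":-1,"x":-0.3,"y":-0.7,"z":5,"yaw":0},{"grip":-1,"x":-0.3,"y":-0.7,"z":5,"yaw":0},{"grip":-1,"x":-0.3,"y":-0.7,"z":5,"yaw":0}]'; python3 go.py "(-30,60,86)" "(11,60,92)"
```

```text
clock: 3.4
eef_pos: [0.5296, 0.0807, 0.0853]
tcp_rot: [[0.995, 0.099, -0.001], [0.099, -0.995, -0.0], [-0.001, 0.0, -1.0]]
ft_force: [0.2, -0.7, 0.3]
gripper_width: 0.0004
clk 3.4 tcp in safe mm [-46.2  60.4  85.3] yaw 5.7 F [ 0.2 -0.7  0.3] w 0.0004
(-30,60,86) tool shift cm [ 1.62  0.04 -0.07] dyaw 0.0
(11,60,92) tool shift cm [ 5.72  0.04 -0.67] dyaw 0.0
```

```bash
python3 -m crank '[{"grip":-1,"x":0.6,"y":0,"z":0,"yaw":0},{"grip":-1,"x":1.2,"y":0,"z":-0.1,"yaw":0},{"grip":-1,"x":1.8,"y":0,"z":-0.4,"yaw":0},{"grip":-1,"x":2.4,"y":0,"z":-0.6,"yaw":0},{"grip":-1,"x":3.0,"y":0,"z":-0.7,"yaw":0},{"grip":-1,"x":3.6,"y":0,"z":-0.7,"yaw":0},{"grip":-1,"x":4.2,"y":0,"z":-0.7,"yaw":0},{"grip":-1,"x":4.7,"y":0,"z":-0.7,"yaw":0},{"grip":-1,"x":5.1,"y":0,"z":-0.7,"yaw":0},{"grip":-1,"x":5.4,"y":0,"z":-0.7,"yaw":0},{"grip":-1,"x":5.4,"y":0,"z":-0.7,"yaw":0},{"grip":-1,"x":5.4,"y":0,"z":-0.7,"yaw":0}]'; python3 go.py
python3 - <<'E'
from h import *
p,d=robot.snapshot("scene");cv2.imwrite("pics/s2.png",cv2.resize(p[200:330,260:420],(800,650),interpolation=cv2.INTER_CUBIC)[50:])
E
```

```text
clock: 4.4
eef_pos: [0.5841, 0.086, 0.0924]
tcp_rot: [[0.995, 0.099, 0.001], [0.099, -0.995, 0.0], [0.001, -0.0, -1.0]]
ft_force: [-1.1, -0.8, 0.5]
gripper_width: 0.0002
clk 4.4 tcp in safe mm [ 8.5 60.3 92.4] yaw 5.69 F [-1.1 -0.8  0.5] w 0.0002
```

View pics/s2.png

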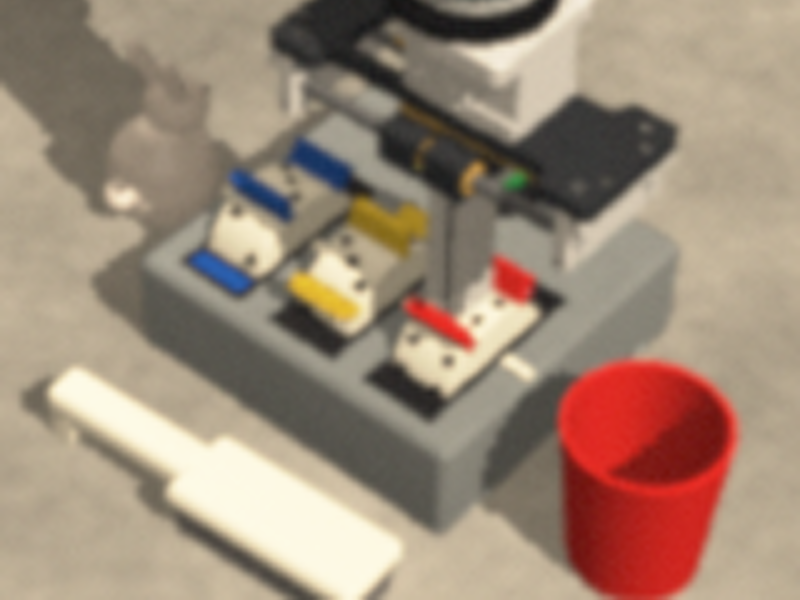

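```bash
cat > ang.py <<'E'
from h import *
P=np.load("pose.npy")
tag=__import__("sys").argv[1]
for n in("top","scene"):
    p,d=robot.snapshot(n);cv2.imwrite(f"pics/{n}_{tag}.png",p);np.save(f"pics/{n}_{tag}.npy",d)
    a,b,c,e=(180,280,225,375) if n=="top" else (220,320,270,420)
    cv2.imwrite(f"pics/z{n}_{tag}.png",cv2.resize(p[a:b,c:e],(798,532),interpolation=cv2.INTER_CUBIC))
    L=w2s(P,cloud(n,d));hsv=cv2.cvtColor(p,cv2.COLOR_BGR2HSV);h,s=hsv[...,0],hsv[...,1]
    for nm,y in(("red",.06),("yel",0),("blu",-.06)):
        cm={"red":(h<8)|(h>172),"yel":(h>18)&(h<32),"blu":(h>100)&(h<130)}[nm]&(s>130)
        k=cm&(abs(L[...,0])<.056)&(abs(L[...,1]-y)<.022)&(L[...,2]>.066)&(L[...,2]<.11)
        Q=L[k];z=Q[:,2]-.0515;R=np.hypot(Q[:,0],z);A=np.degrees(np.arctan2(Q[:,0],z));A=np.sort(A[R>.046])
        print(n,nm,[(len(g),round(np.median(g),1)) for g in np.split(A,np.where(np.diff(A)>15)[0]+1) if len(g)>3])
E
python3 ang.py a
```

```text
top red []
top yel [(27, np.float64(-64.9)), (20, np.float64(-8.1)), (10, np.float64(48.1))]
top blu [(10, np.float64(-40.1)), (5, np.float64(68.7))]
scene red [(30, np.float64(-28.8)), (55, np.float64(27.1))]
scene yel [(18, np.float64(-64.5)), (51, np.float64(-6.7)), (50, np.float64(49.3))]
scene blu [(30, np.float64(-38.9)), (28, np.float64(17.4)), (14, np.float64(71.4))]
```

```bash
python3 -m crank '[{"grip":-1,"x":0.1,"y":0,"z":0,"yaw":0},{"grip":-1,"x":0.2,"y":0,"z":0,"yaw":0},{"grip":-1,"x":0.2,"y":0,"z":0,"yaw":0},{"grip":-1,"x":-0.4,"y":0,"z":0,"yaw":0},{"grip":-1,"x":-0.9,"y":0,"z":0,"yaw":0},{"grip":-1,"x":-0.9,"y":0,"z":-1,"yaw":0},{"grip":-1,"x":-0.9,"y":0,"z":-3,"yaw":0},{"grip":-1,"x":-0.9,"y":0,"z":-5,"yaw":0},{"grip":-1,"x":0.6,"y":3,"z":-5,"yaw":0},{"grip":-1,"x":3,"y":6,"z":-5,"yaw":0},{"grip":-1,"x":4.8,"y":6,"z":-5,"yaw":0},{"grip":-1,"x":4.8,"y":6,"z":-5,"yaw":0}]'; python3 go.py "(56,0,74)"; python3 ang.py b
```

```text
clock: 5.55
eef_pos: [0.6416, 0.0285, 0.1439]
tcp_rot: [[0.995, 0.095, 0.006], [0.095, -0.995, -0.001], [0.006, 0.001, -1.0]]
ft_force: [-0.1, 1.2, -0.1]
gripper_width: 0.0002
clk 5.55 tcp in safe mm [ 60.   -2.7 143.9] yaw 5.47 F [-0.1  1.2 -0.1] w 0.0002
(56,0,74) tool shift cm [-0.45 -0.27  6.99] dyaw -0.23
top red []
top yel []
top blu [(22, np.float64(-40.1)), (5, np.float64(16.0)), (6, np.float64(67.3))]
scene red [(51, np.float64(-28.8)), (47, np.float64(28.3))]
scene yel [(38, np.float64(-64.1)), (49, np.float64(-7.1)), (48, np.float64(49.1))]
scene blu [(14, np.float64(-39.0)), (8, np.float64(16.6)), (9, np.float64(71.3))]
```

```bash
python3 -m crank '[{"grip":-1,"x":0,"y":0,"z":0,"yaw":0},{"grip":-1,"x":0,"y":0,"z":0,"yaw":0},{"grip":-1,"x":0,"y":0,"z":1,"yaw":0},{"grip":-1,"x":0,"y":0,"z":1,"yaw":0},{"grip":-1,"x":0,"y":0,"z":1,"yaw":0},{"grip":-1,"x":0,"y":0,"z":1,"yaw":0}]'; python3 go.py "(56,0,74)"
```

```text
clock: 6.15
eef_pos: [0.6368, 0.0312, 0.1322]
tcp_rot: [[0.995, 0.1, -0.001], [0.1, -0.995, -0.0], [-0.001, 0.0, -1.0]]
ft_force: [-0.2, 0.2, -0.2]
gripper_width: 0.0005
clk 6.15 tcp in safe mm [ 55.5   0.5 132.2] yaw 5.71 F [-0.2  0.2 -0.2] w 0.0005
(56,0,74) tool shift cm [0.05 0.05 5.82] dyaw 0.01
```

```bash
python3 -m crank '[{"grip":-1,"x":0.1,"y":0,"z":1.5,"yaw":0},{"grip":-1,"x":0.1,"y":0,"z":3,"yaw":0},{"grip":-1,"x":0.1,"y":0,"z":4.5,"yaw":0},{"grip":-1,"x":0.1,"y":0,"z":5.4,"yaw":0},{"grip":-1,"x":0.1,"y":0,"z":5.8,"yaw":0},{"grip":-1,"x":0.1,"y":0,"z":5.8,"yaw":0},{"grip":-1,"x":0.1,"y":0,"z":5.8,"yaw":0}]'; python3 go.py "(45,0,74)" "(33,0,86)" "(23,0,92)" "(-8.5,0,92)"
```

```text
clock: 6.73
eef_pos: [0.6386, 0.0312, 0.0749]
tcp_rot: [[0.995, 0.099, 0.001], [0.099, -0.995, 0.0], [0.001, 0.0, -1.0]]
ft_force: [-0.4, -0.0, 0.6]
gripper_width: 0.0004
clk 6.7333 tcp in safe mm [57.3  0.3 74.9] yaw 5.69 F [-0.4 -0.   0.6] w 0.0004
(45,0,74) tool shift cm [-1.23  0.03  0.09] dyaw -0.01
(33,0,86) tool shift cm [-2.43  0.03 -1.11] dyaw -0.01
(23,0,92) tool shift cm [-3.43  0.03 -1.71] dyaw -0.01
(-8.5,0,92) tool shift cm [-6.58  0.03 -1.72] dyaw -0.01
```

```bash
python3 -m crank '[{"grip":-1,"x":-0.7,"y":0,"z":0,"yaw":0},{"grip":-1,"x":-1.3,"y":0,"z":-0.2,"yaw":0},{"grip":-1,"x":-1.8,"y":0,"z":-0.6,"yaw":0},{"grip":-1,"x":-2.4,"y":0,"z":-1.1,"yaw":0},{"grip":-1,"x":-2.9,"y":0,"z":-1.5,"yaw":0},{"grip":-1,"x":-3.4,"y":0,"z":-1.7,"yaw":0},{"grip":-1,"x":-4,"y":0,"z":-1.7,"yaw":0},{"grip":-1,"x":-4.6,"y":0,"z":-1.7,"yaw":0},{"grip":-1,"x":-5.2,"y":0,"z":-1.7,"yaw":0},{"grip":-1,"x":-5.8,"y":0,"z":-1.7,"yaw":0},{"grip":-1,"x":-6.3,"y":0,"z":-1.7,"yaw":0},{"grip":-1,"x":-6.5,"y":0,"z":-1.7,"yaw":0}]'; python3 -m crank '[{"grip":-1,"x":0,"y":0,"z":0,"yaw":0},{"grip":-1,"x":0,"y":0,"z":0,"yaw":0}]';python3 go.py "(-10.5,0,92)";python3 ang.py c
```

```text
clock: 7.73
eef_pos: [0.5718, 0.0245, 0.0908]
tcp_rot: [[0.995, 0.099, -0.002], [0.099, -0.995, -0.0], [-0.002, -0.0, -1.0]]
ft_force: [2.6, -0.9, -0.7]
gripper_width: 0.0004
clock: 7.9
eef_pos: [0.5721, 0.0245, 0.091]
tcp_rot: [[0.995, 0.099, -0.003], [0.099, -0.995, -0.0], [-0.003, 0.0, -1.0]]
ft_force: [-0.2, 0.5, 0.6]
gripper_width: 0.0005
clk 7.9 tcp in safe mm [-9.5  0.2 91. ] yaw 5.69 F [-0.2  0.5  0.6] w 0.0005
(-10.5,0,92) tool shift cm [-0.1   0.02 -0.1 ] dyaw -0.01
top red []
top yel []
top blu [(8, np.float64(-40.2)), (7, np.float64(13.4))]
scene red [(51, np.float64(-28.2)), (49, np.float64(27.8))]
scene yel [(14, np.float64(-28.7)), (45, np.float64(29.8))]
scene blu [(30, np.float64(-38.5)), (31, np.float64(17.3)), (8, np.float64(71.6))]
```

View pics/zscene_c.png

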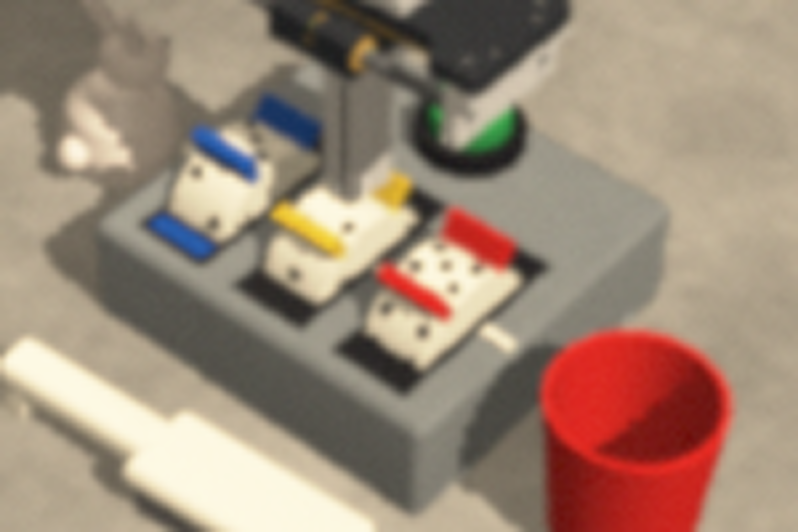

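Red shows 5 on top, at about (450,265). Yellow has rolled to 2, with one dot visible near (348,226) and the 1 face on the far side. I nudge yellow 1 mm, back off, then go to the near gap of blue.

```bash
python3 -m crank '[{"grip":-1,"x":-0.1,"y":0,"z":0,"yaw":0},{"grip":-1,"x":-0.1,"y":0,"z":0,"yaw":0},{"grip":-1,"x":0.4,"y":0,"z":0,"yaw":0},{"grip":-1,"x":0.9,"y":0,"z":0,"yaw":0},{"grip":-1,"x":0.9,"y":0,"z":-1,"yaw":0},{"grip":-1,"x":0.9,"y":0,"z":-3,"yaw":0},{"grip":-1,"x":0.9,"y":0,"z":-5,"yaw":0},{"grip":-1,"x":-1,"y":3,"z":-5,"yaw":0},{"grip":-1,"x":-3,"y":6,"z":-5,"yaw":0},{"grip":-1,"x":-4.1,"y":6,"z":-5,"yaw":0},{"grip":-1,"x":-4.1,"y":6,"z":-5,"yaw":0},{"grip":-1,"x":-4.1,"y":6,"z":-5,"yaw":0}]'; python3 -m crank '[{"grip":-1,"x":0,"y":0,"z":1,"yaw":0},{"grip":-1,"x":0,"y":0,"z":2,"yaw":0},{"grip":-1,"x":0,"y":0,"z":2,"yaw":0},{"grip":-1,"x":0,"y":0,"z":2,"yaw":0}]';python3 go.py "(-50,-60,79)";python3 ang.py d
```

```text
clock: 9.0
eef_pos: [0.5393, -0.0388, 0.1423]
tcp_rot: [[0.995, 0.099, 0.001], [0.099, -0.995, 0.001], [0.001, -0.0, -1.0]]
ft_force: [0.6, 0.4, 0.1]
gripper_width: 0.0003
clock: 9.33
eef_pos: [0.5383, -0.0382, 0.1202]
tcp_rot: [[0.995, 0.101, -0.002], [0.101, -0.995, 0.0], [-0.002, -0.001, -1.0]]
ft_force: [0.3, 0.3, 0.6]
gripper_width: 0.0002
clk 9.3333 tcp in safe mm [-49.4 -58.8 120.2] yaw 5.78 F [0.3 0.3 0.6] w 0.0002
(-50,-60,79) tool shift cm [-0.05  0.13  4.12] dyaw 0.08
top red [(36, np.float64(-27.6)), (38, np.float64(27.8))]
top yel [(18, np.float64(28.8))]
top blu []
scene red [(54, np.float64(-28.6)), (48, np.float64(28.2))]
scene yel [(48, np.float64(-26.2)), (46, np.float64(29.4))]
scene blu [(34, np.float64(-38.7)), (28, np.float64(18.3)), (6, np.float64(71.4))]
```

```bash
python3 -m crank '[{"grip":-1,"x":0,"y":0.1,"z":1.5,"yaw":0},{"grip":-1,"x":0,"y":0.1,"z":3,"yaw":0},{"grip":-1,"x":0,"y":0.1,"z":3.8,"yaw":0},{"grip":-1,"x":0,"y":0.1,"z":4.1,"yaw":0},{"grip":-1,"x":0,"y":0.1,"z":4.1,"yaw":0},{"grip":-1,"x":0,"y":0.1,"z":4.1,"yaw":0}]'; python3 go.py "(-33,-60,86)" "(-23,-60,92)" "(9.5,-60,92)"
```

```text
clock: 9.93
eef_pos: [0.5392, -0.0401, 0.0808]
tcp_rot: [[0.995, 0.099, 0.001], [0.099, -0.995, -0.0], [0.001, 0.0, -1.0]]
ft_force: [-0.2, -0.1, -1.0]
gripper_width: 0.0006
clk 9.9333 tcp in safe mm [-48.7 -60.7  80.8] yaw 5.7 F [-0.2 -0.1 -1. ] w 0.0006
(-33,-60,86) tool shift cm [ 1.57 -0.07 -0.52] dyaw -0.0
(-23,-60,92) tool shift cm [ 2.57 -0.07 -1.12] dyaw -0.0
(9.5,-60,92) tool shift cm [ 5.82 -0.07 -1.11] dyaw -0.0
```

```bash
python3 -m crank '[{"grip":-1,"x":0.5,"y":0,"z":0,"yaw":0},{"grip":-1,"x":1.0,"y":0,"z":-0.2,"yaw":0},{"grip":-1,"x":1.5,"y":0,"z":-0.5,"yaw":0},{"grip":-1,"x":2,"y":0,"z":-0.8,"yaw":0},{"grip":-1,"x":2.5,"y":0,"z":-1.1,"yaw":0},{"grip":-1,"x":3.1,"y":0,"z":-1.1,"yaw":0},{"grip":-1,"x":3.7,"y":0,"z":-1.1,"yaw":0},{"grip":-1,"x":4.3,"y":0,"z":-1.1,"yaw":0},{"grip":-1,"x":4.9,"y":0,"z":-1.1,"yaw":0},{"grip":-1,"x":5.4,"y":0,"z":-1.1,"yaw":0},{"grip":-1,"x":5.8,"y":0,"z":-1.1,"yaw":0},{"grip":-1,"x":5.9,"y":0,"z":-1.1,"yaw":0}]';  python3 -m crank '[{"grip":-1,"x":0,"y":0,"z":0,"yaw":0},{"grip":-1,"x":0,"y":0,"z":0,"yaw":0}]';python3 go.py ;python3 ang.py e
```

```text
clock: 10.93
eef_pos: [0.598, -0.0341, 0.091]
tcp_rot: [[0.995, 0.099, -0.0], [0.099, -0.995, 0.0], [-0.0, -0.0, -1.0]]
ft_force: [-2.7, 0.1, -0.3]
gripper_width: 0.0003
clock: 11.1
eef_pos: [0.5981, -0.0341, 0.0915]
tcp_rot: [[0.995, 0.099, 0.001], [0.099, -0.995, 0.0], [0.001, -0.0, -1.0]]
ft_force: [-0.4, -0.6, 0.6]
gripper_width: 0.0007
clk 11.1 tcp in safe mm [ 10.6 -60.6  91.5] yaw 5.7 F [-0.4 -0.6  0.6] w 0.0007
top red [(34, np.float64(-28.5)), (39, np.float64(27.5))]
top yel [(6, np.float64(-24.9))]
top blu []
scene red [(53, np.float64(-28.7)), (48, np.float64(27.7))]
scene yel [(47, np.float64(-26.8)), (47, np.float64(29.2))]
scene blu [(28, np.float64(-27.2)), (24, np.float64(29.2))]
```

```bash
python3 -m crank '[{"grip":-1,"x":-0.6,"y":0,"z":0,"yaw":0},{"grip":-1,"x":-0.9,"y":0,"z":0,"yaw":0},{"grip":-1,"x":-0.9,"y":0,"z":-1,"yaw":0},{"grip":-1,"x":-0.9,"y":0,"z":-3,"yaw":0},{"grip":-1,"x":-0.9,"y":0,"z":-5,"yaw":0},{"grip":-1,"x":-4,"y":-2,"z":-6,"yaw":0},{"grip":-1,"x":-7,"y":-4,"z":-6,"yaw":0},{"grip":-1,"x":-10,"y":-6,"z":-6,"yaw":0},{"grip":-1,"x":-13,"y":-6,"z":-6,"yaw":0},{"grip":-1,"x":-16,"y":-6,"z":-6,"yaw":0},{"grip":-1,"x":-18,"y":-6,"z":-6,"yaw":0},{"grip":-1,"x":-18,"y":-6,"z":-6,"yaw":0}]'; python3 go.py ;python3 ang.py f
```

```text
clock: 12.2
eef_pos: [0.4077, 0.0071, 0.1522]
tcp_rot: [[0.995, 0.099, -0.003], [0.099, -0.995, -0.001], [-0.003, 0.0, -1.0]]
ft_force: [-0.9, 0.3, -0.1]
gripper_width: 0.0007
clk 12.2 tcp in safe mm [-174.9   -0.8  152.2] yaw 5.69 F [-0.9  0.3 -0.1] w 0.0007
top red [(37, np.float64(-28.5)), (37, np.float64(27.6))]
top yel [(32, np.float64(-27.9)), (39, np.float64(28.9))]
top blu [(19, np.float64(-27.4)), (29, np.float64(29.2))]
scene red [(51, np.float64(-28.2)), (49, np.float64(27.9))]
scene yel [(47, np.float64(-28.2)), (44, np.float64(29.8))]
scene blu [(38, np.float64(-26.3)), (22, np.float64(29.8))]
```

View pics/zscene_f.png

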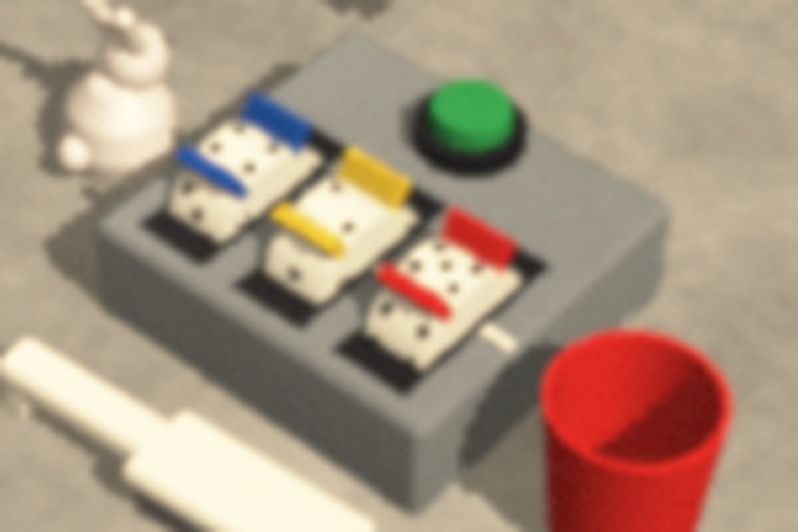

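View pics/ztop_f.png

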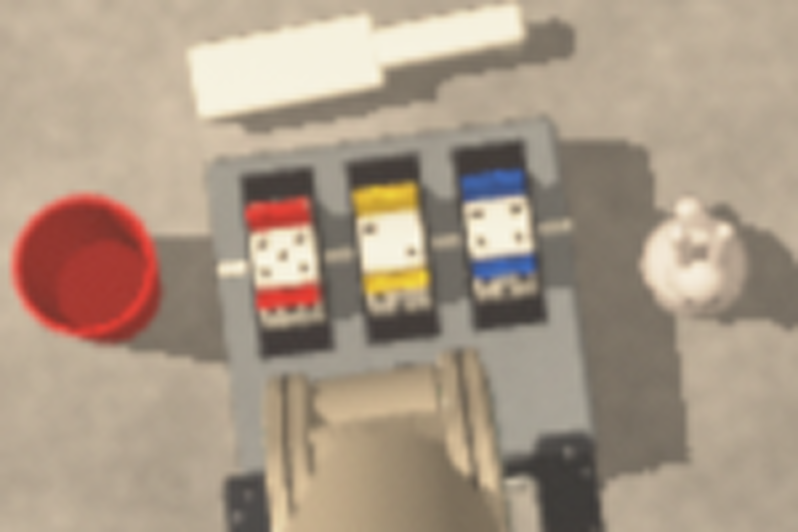

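Top view: 5 dots at (285,262), 2 at (390,240) and 4 at (500,228), each on the index line. Rib angles put all three within about 1.5° of centred. Next I approach the button.

```bash
python3 -m crank '[{"grip":-1,"x":2.5,"y":0,"z":0,"yaw":0},{"grip":-1,"x":5,"y":0,"z":1,"yaw":0},{"grip":-1,"x":7.5,"y":0,"z":3,"yaw":0},{"grip":-1,"x":7.7,"y":0,"z":4,"yaw":0},{"grip":-1,"x":7.7,"y":0,"z":5,"yaw":0},{"grip":-1,"x":7.7,"y":0,"z":5,"yaw":0},{"grip":-1,"x":7.7,"y":0,"z":5,"yaw":0},{"grip":-1,"x":7.7,"y":0,"z":5,"yaw":0}]'; python3 go.py "(-95,0,86)"
```

```text
clock: 12.97
eef_pos: [0.4896, 0.0152, 0.1019]
tcp_rot: [[0.995, 0.099, 0.001], [0.099, -0.995, 0.0], [0.001, 0.0, -1.0]]
ft_force: [0.3, 0.3, 0.8]
gripper_width: 0.0003
clk 12.9667 tcp in safe mm [-92.6  -0.8 101.9] yaw 5.69 F [0.3 0.3 0.8] w 0.0003
(-95,0,86) tool shift cm [-0.24 -0.08  1.59] dyaw -0.01
```

```bash
python3 -m crank '[{"grip":-1,"x":-0.2,"y":0,"z":0.6,"yaw":0},{"grip":-1,"x":-0.2,"y":0,"z":1.0,"yaw":0},{"grip":-1,"x":-0.2,"y":0,"z":1.3,"yaw":0},{"grip":-1,"x":-0.2,"y":0,"z":1.5,"yaw":0},{"grip":-1,"x":-0.2,"y":0,"z":1.7,"yaw":0},{"grip":-1,"x":-0.2,"y":0,"z":1.7,"yaw":0}]'; python3 go.py
```

```text
clock: 13.47
eef_pos: [0.4869, 0.015, 0.0843]
tcp_rot: [[0.995, 0.099, -0.0], [0.099, -0.995, -0.0], [-0.0, 0.0, -1.0]]
ft_force: [-1.4, -0.1, 2.8]
gripper_width: 0.0003
clk 13.4667 tcp in safe mm [-95.3  -0.7  84.3] yaw 5.7 F [-1.4 -0.1  2.8] w 0.0003
```

```bash
python3 -m crank '[{"grip":-1,"x":0,"y":0,"z":0.2,"yaw":0},{"grip":-1,"x":0,"y":0,"z":0.3,"yaw":0},{"grip":-1,"x":0,"y":0,"z":0.3,"yaw":0},{"grip":-1,"x":0,"y":0,"z":0.3,"yaw":0}]'; python3 -m crank '[{"grip":-1,"x":0,"y":0,"z":0.15,"yaw":0},{"grip":-1,"x":0,"y":0,"z":0.3,"yaw":0},{"grip":-1,"x":0,"y":0,"z":0.3,"yaw":0},{"grip":-1,"x":0,"y":0,"z":0.3,"yaw":0}]'; python3 go.py
```

```text
clock: 13.8
eef_pos: [0.4869, 0.015, 0.0816]
tcp_rot: [[0.995, 0.099, -0.0], [0.099, -0.995, -0.0], [-0.0, 0.0, -1.0]]
ft_force: [-2.2, -0.7, 4.3]
gripper_width: 0.0003
clock: 14.13
eef_pos: [0.4869, 0.015, 0.0785]
tcp_rot: [[0.995, 0.099, -0.0], [0.099, -0.995, -0.0], [-0.0, 0.0, -1.0]]
ft_force: [-2.3, -0.8, 5.4]
gripper_width: 0.0002
clk 14.1333 tcp in safe mm [-95.2  -0.7  78.5] yaw 5.69 F [-2.3 -0.8  5.4] w 0.0002
```

```bash
python3 -m crank '[{"grip":-1,"x":0,"y":0,"z":0.1,"yaw":0},{"grip":-1,"x":0,"y":0,"z":0.15,"yaw":0},{"grip":-1,"x":0,"y":0,"z":0.15,"yaw":0},{"grip":-1,"x":0,"y":0,"z":0.15,"yaw":0}]'; python3 go.py
```

```text
clock: 14.47
eef_pos: [0.487, 0.015, 0.0781]
tcp_rot: [[0.995, 0.099, 0.0], [0.099, -0.995, -0.0], [0.0, 0.0, -1.0]]
ft_force: [-4.7, -0.4, 16.2]
gripper_width: 0.0006
clk 14.4667 tcp in safe mm [-95.2  -0.7  78.1] yaw 5.69 F [-4.7 -0.4 16.2] w 0.0006
```

The force jumped to 16 N with almost no further travel, so the button is on its stop. I hold for 3 s.

```bash
for i in 1 2 3; do python3 -m crank '[{"grip":-1,"x":0,"y":0,"z":0,"yaw":0},{"grip":-1,"x":0,"y":0,"z":0,"yaw":0},{"grip":-1,"x":0,"y":0,"z":0,"yaw":0},{"grip":-1,"x":0,"y":0,"z":0,"yaw":0},{"grip":-1,"x":0,"y":0,"z":0,"yaw":0},{"grip":-1,"x":0,"y":0,"z":0,"yaw":0},{"grip":-1,"x":0,"y":0,"z":0,"yaw":0},{"grip":-1,"x":0,"y":0,"z":0,"yaw":0},{"grip":-1,"x":0,"y":0,"z":0,"yaw":0},{"grip":-1,"x":0,"y":0,"z":0,"yaw":0},{"grip":-1,"x":0,"y":0,"z":0,"yaw":0},{"grip":-1,"x":0,"y":0,"z":0,"yaw":0}]' | grep -E "clock|pos|force"; done
python3 -m crank '[{"grip":-1,"x":0,"y":0,"z":-0.5,"yaw":0},{"grip":-1,"x":0,"y":0,"z":-1,"yaw":0},{"grip":-1,"x":0,"y":0,"z":-2,"yaw":0},{"grip":-1,"x":0,"y":0,"z":-4,"yaw":0},{"grip":-1,"x":0,"y":0,"z":-6,"yaw":0},{"grip":-1,"x":-2,"y":0,"z":-7,"yaw":0},{"grip":-1,"x":-5,"y":0,"z":-7,"yaw":0},{"grip":-1,"x":-8,"y":0,"z":-7,"yaw":0},{"grip":-1,"x":-8,"y":0,"z":-7,"yaw":0},{"grip":-1,"x":-8,"y":0,"z":-7,"yaw":0}]'; python3 go.py; python3 ang.py g
```

```text
clock: 15.47
eef_pos: [0.487, 0.015, 0.0781]
ft_force: [-4.4, -1.4, 17.4]
clock: 16.47
eef_pos: [0.487, 0.015, 0.0781]
ft_force: [-4.3, 0.2, 17.0]
clock: 17.47
eef_pos: [0.487, 0.015, 0.0781]
ft_force: [-3.4, -0.5, 16.7]
clock: 18.3
eef_pos: [0.4067, 0.0069, 0.1475]
tcp_rot: [[0.995, 0.099, 0.001], [0.099, -0.995, -0.0], [0.001, 0.0, -1.0]]
ft_force: [0.6, 0.2, -0.3]
gripper_width: 0.0004
clk 18.3 tcp in safe mm [-175.8   -0.8  147.5] yaw 5.68 F [ 0.6  0.2 -0.3] w 0.0004
top red [(34, np.float64(-28.6)), (39, np.float64(27.8))]
top yel [(32, np.float64(-27.6)), (39, np.float64(30.1))]
top blu [(20, np.float64(-27.0)), (32, np.float64(28.6))]
scene red [(50, np.float64(-28.2)), (48, np.float64(28.1))]
scene yel [(48, np.float64(-26.2)), (46, np.float64(29.2))]
scene blu [(39, np.float64(-25.8)), (22, np.float64(29.9))]
```

View pics/zscene_g.png

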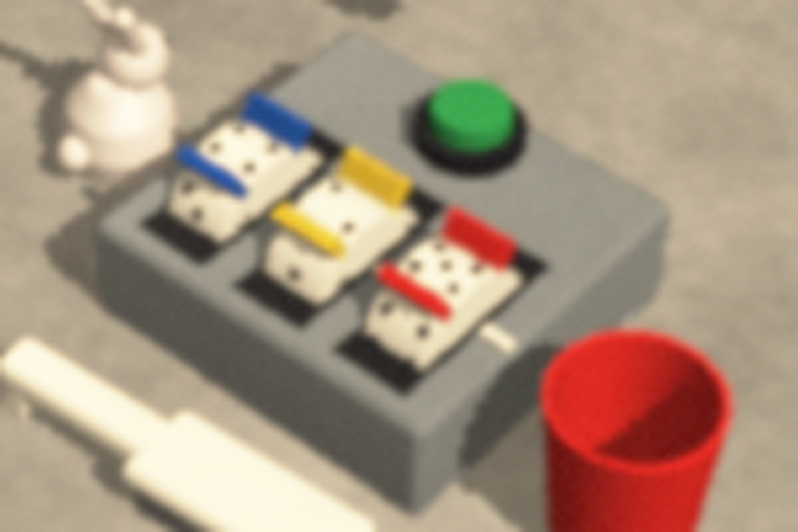

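View pics/top_g.png

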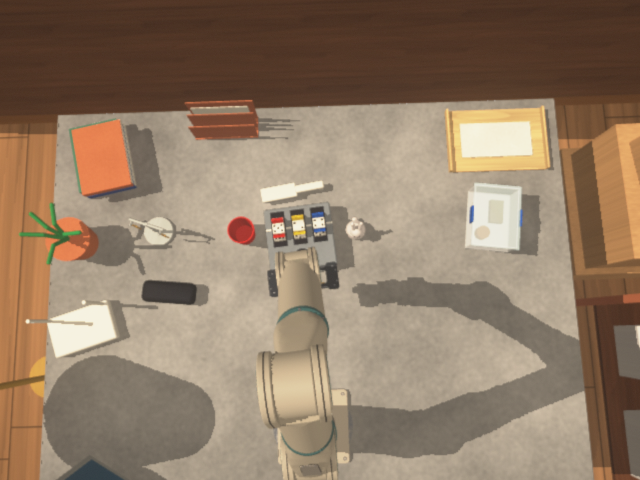

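The wheels are unchanged, the button is up again at (470,118), the cup (241,231), rabbit (356,229) and the rest are where they were, and the arm is clear. I hand the job in.

```bash
python3 -c "
from bench import robot
print(robot.sign_off())"
```

```text
the job is handed in; nothing more can be done
None
```

The key safe now shows 5-2-4, and I stored it by holding the green button for just over 3 s. I handed the job in at about 18.4 s, with the robot touching nothing.

- **Wheels:** I rolled red from 4 to 5, yellow from about 3½ back to 2, and blue from about 3 to 4. From the rib angles, red is within about 0.5° of centred, yellow about 1° off and blue up to 2° off. Repeat readings of an untouched wheel vary by about 1°.
- **Button:** It was pressed onto its stop at 16–17 N, then let go. Afterwards the camera showed it back up and the wheels unchanged within the measuring scatter.
- **Surroundings:** In the last top view, the cup, rabbit, brush, box, key holder and glasses case are where they were at the start.
- **Disagreement:** The two cameras differed by about 3.5 mm sideways in where they placed the safe, so I used the average. Both cameras read the same digits.

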